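Stand the pen in the deep well of the desk block

TASK

Take the aluminium pen from its sloping cradle and stand it upright, writing tip down, in the one well of the walnut desk block that is deep enough for it, let down to the bottom and let go. The three wells look alike but two are filled up to half their depth, so the deep one is best found by feel; do not knock over or shift any of the other things on the console.

Things in the scene. Friction and masses are not known exactly. Their poses are not given: they have to be found in the camera images.
- pen_mid (a point): centre (half-way along the axis) of the loose round aluminium pen, 145 mm long, 12 mm thick, 35 g, with a flat clip at the cap; z axis runs from writing tip to cap. The last 12 mm at the tip taper to 5 mm. At the start it lies in the tray's cradle rising at 30 degrees, tip at the low end; the part from 85 to 145 mm from the tip overhangs freely and can be gripped from both sides.
- pen_tip (a point): the writing tip of the pen, on its axis, 72.5 mm from pen_mid; z axis from tip to cap
- tray: fixed cream ceramic tray, 200 x 75 mm, rim 12 mm high; origin at the centre of its underside, z up. Two V-shaped saddles, 8 mm long and 20 mm wide, 22 and 80 mm from the pen's tip, hold the pen rising along the tray's +x (within 0.5 rad of the robot's +x); tip 78 mm to -x of the origin, 18 mm high, against a small stop; cap end 90 mm high.
- block: fixed dark walnut desk block, 60 x 130 x 60 mm (x, y, z), origin at the centre of its underside, z up. In its top are three round upright wells, 16 mm wide, 40 mm apart along its y axis. Two are filled up and only 28 mm deep (floor 32 mm above the underside); the third, any one of them, is 50 mm deep (floor 10 mm above the underside). Floors are flat, hard and dark.
- well0 (a point): centre of the mouth of one well, level with the block's top, 60 mm above its underside, -40 mm along the block's y axis; z up
- well1 (a point): centre of the mouth of one well, level with the block's top, 60 mm above its underside, 0 mm along the block's y axis; z up
- well2 (a point): centre of the mouth of one well, level with the block's top, 60 mm above its underside, 40 mm along the block's y axis; z up
- obelisk: bystander, loose: crystal obelisk, square, 48 mm wide at the foot, 140 mm tall; origin at the centre of its underside, z up
- case: bystander, loose: hinged steel sunglasses case lying open, 165 x 66 x 28 mm, its raised lid about 95 mm high on the -y side; origin at the centre of its underside, z up
- sanitizer: bystander, loose: small plastic bottle of hand sanitizer, 42 mm wide, closed flip-top, 84 mm tall; origin at the centre of its underside, z up
- perfume: bystander, loose: perfume bottle 30 x 50 mm, 92 mm tall; origin at the centre of its underside, z up
- balm: bystander, loose: white lip balm tube standing, 18 mm wide, 65 mm tall; origin at the centre of its underside, z up

How it is judged:
By the outcome, as a careful person would: the job done as asked, in the order asked, and still so for the second after the job is handed in, with the robot touching nothing.
It also fails if it takes over 51 s, if anything falls off the work surface, if the arm or the gripper's body presses on something with over 40 N, if the wrist force passes 120 N, or if a joint passes its speed limit or range.

ROBOT

A 7-joint arm with a two-finger parallel gripper is mounted at the origin on the work surface. World frame = base frame: x ahead of the robot, y to its left, z up, the work surface at z = 0. Lengths are in m, angles in rad, forces in N, time in s.
With the tool pointing down it reaches from about 0.35 to 0.9 m from the base axis. Payload 8.1 kg.
Tool frame: the origin (TCP) lies midway between the tips of the shut fingers; the grasp point (between the pads) lies 19 mm behind it; z points along the fingers, y is the line along which they close (so a half turn about z gives the same grasp; the last joint's range is limited). The gripper opens to 92 mm and grips with 3 to 60 N. Pads are 19 mm wide; open, the fingers measure 130 mm over their backs; the gripper's body (75 mm by 190 mm) begins 47 mm behind the grasp point.
Start: joints at [1.059, 0.434, 0.025, 1.573, -0.012, 1.134, -0.075], TCP at [0.248, -0.574, 0.199] pointing down, gripper open.
Joint ranges: [-2.62, 2.62], [-0.44, 2.09], [-1.27, 1.32], [0.08, 2.57], [-1.32, 4.46], [0.12, 2], [-2.74, 2.74]. Speed limits (rad/s): [2.22, 2.22, 3.01, 3.01, 3.14, 3.14, 3.14].

INTERFACE

Orientations are given as a rotation vector (axis times angle).
In Python, from rig import sensors, vision, ctrl gives the robot as it stands. The module is installed in compiled form; this text tells all that it offers.
- The arm moves only by the shell command python3 -m handwheel 'ROWS'. ROWS is a JSON object of lists of equal length, an entry for each row: "dr": the turn, a rotation vector about the tool's x, y, z in degrees, a list of three; "offset": the shift along the tool's x, y, z in cm, a list of three; "gripper": the finger opening in cm, from 0 to 9.18. In form: {"dr": [[wx, wy, wz], ...], "offset": [[x, y, z], ...], "gripper": [gripper, ...]}. A call has 1 to 10 rows; each row is the pose to reach, as a shift and turn from the pose commanded when the call began, along the tool's axes at that moment; what a row does not reach only later rows make up. A row lasts 1/10 s, in which the tool goes at most 50 mm and 8.59 degrees, less where a joint would pass 70% of its speed; a pose out of reach is approached as far as the arm can. A call with a gripper value outside its range is refused whole. The fingers move at their own pace and stop on an object; the grip force is fixed at half the most. Time passes only in rows, so rows that repeat a pose let the fingers close. It gives the time, the measured TCP pose, the force, the opening and the grip force at its end, in the units of the state.
- sensors.get_obs(): the state, without advancing time (a new reading comes with each control period).
- vision.read_camera(name): name is "scene" or "top" or "wrist"; returns a dict with "pixels" (384x512x3 uint8, red, green, blue), "depth" (384x512 float32, m along the optical axis (not along the pixel's ray), 0 where there is no reading), "mtx" (3x3 intrinsics, pixels), "R" (3x3) and "t" (3): a world point X has camera coordinates R X + t. Camera axes: x right, y down, z forward; pixel columns grow to the right and rows downward; lengths in m; the calibration is good to about 2 mm. A picture is of the moment at which its call begins.
- ctrl.sign_off(): hands the job in; it is judged then, once.
The state is a dict: "time": time; "joint_pos": joint angles; "dq": joint speeds; "joint_efforts": joint torques, N m; "eef_pos": TCP position; "eef_rot": TCP orientation; "ft_force": force on the tool from outside, world axes, zero at the start; "ft_torque": the same for the moment, N m; "grip_width": finger opening in m; "finger_force": force on a finger pad.
Only numpy, scipy, OpenCV 4.12 (cv2) and the standard library are available. Lean on these libraries where they do the work, as an engineer would, in place of code of your own. Each camera call takes 0.05 s, during which the arm holds its last target. There are 200 camera calls.

## Working session

There is one attempt and no reset: what is moved stays moved. The work goes in short steps, Python scripts to look and compute and a shell command to move; the robot and the scene stay as the last step left them, time stands still between calls to the robot, and variables do not carry over. Pictures are saved under pics/ and viewed, at most 10 in all, crops included, and the job is handed in when it is done.

```bash
mkdir -p pics
python3 - <<'E'
from rig import sensors, vision
import cv2, numpy as np
o=sensors.get_obs(); print({k:np.round(v,3).tolist() for k,v in o.items()})
for n in ("scene","top"):
    c=vision.read_camera(n); np.savez(f"{n}.npz",**c); cv2.imwrite(f"pics/{n}0.png",cv2.resize(c["pixels"][:,:,::-1],(800,600)))
E
```

```text
{'time': 0.0, 'joint_pos': [1.059, 0.435, 0.025, 1.574, -0.012, 1.134, -0.075], 'dq': [0.002, 0.001, -0.001, 0.0, -0.001, -0.001, -0.0], 'joint_efforts': [-0.001, -66.787, 0.984, -31.446, -0.061, 0.043, 0.0], 'eef_pos': [0.248, -0.573, 0.198], 'eef_rot': [-3.075, -0.637, 0.001], 'ft_force': [-0.359, 0.203, -0.882], 'ft_torque': [-0.01, 0.025, -0.025], 'finger_force': 0.0, 'grip_width': 0.092}
```

View pics/top0.png

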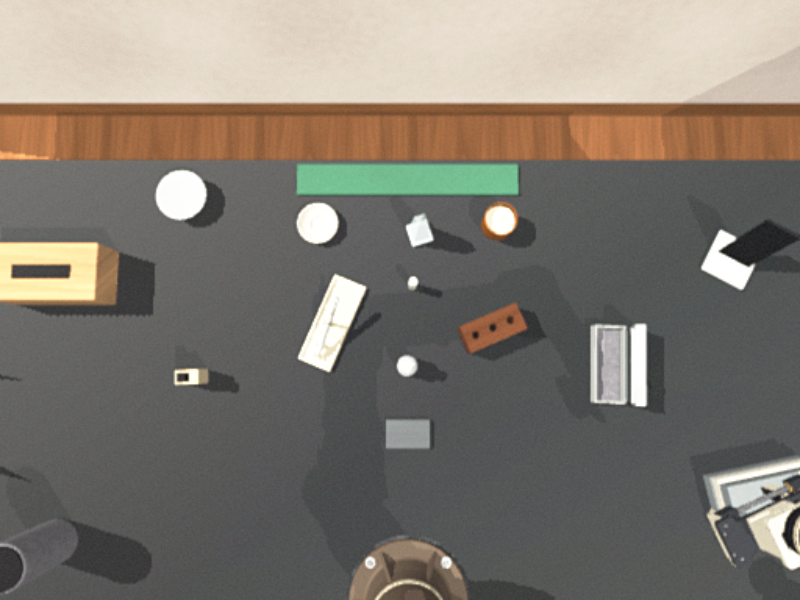

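View pics/scene0.png

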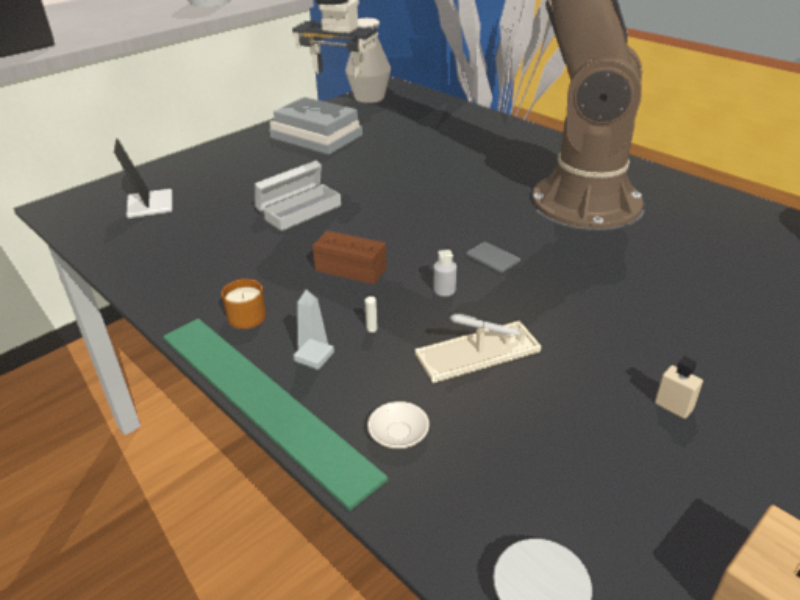

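The top view shows the tray at about (332,323) of 800x600, the block at (493,328) with its wells at (475,335), (492,327) and (510,320), the balm at (413,283), the sanitizer at (406,366) and the obelisk at (420,232). Next I'll measure these.

```bash
cat > h.py <<'E'
import numpy as np, cv2
def cloud(c):
    d=c["depth"].astype(float); v,u=np.mgrid[:d.shape[0],:d.shape[1]]
    P=np.stack([u,v,np.ones_like(u)],-1)@np.linalg.inv(c["mtx"]).T*d[...,None]
    return (P-c["t"])@c["R"]
E
python3 - <<'E'
import numpy as np,cv2
from h import *
c=dict(np.load("top.npz")); X=cloud(c); im=c["pixels"]; hsv=cv2.cvtColor(im,cv2.COLOR_RGB2HSV)
print("table z",X[235:238,160:170,2].mean(), "cam", -c["R"].T@c["t"], c["mtx"][0,0])
def win(u0,u1,v0,v1):
    m=np.zeros(im.shape[:2],bool); m[int(v0*.64):int(v1*.64),int(u0*.64):int(u1*.64)]=1; return m
# block top
m=win(445,540,290,365)&(X[...,2]>.05)&(X[...,2]<.07)
P=X[m]; r=cv2.minAreaRect(P[:,:2].astype(np.float32)); print("block",r,np.median(P[:,2]),m.sum())
for n,w in dict(well0=(503,517,313,328),well1=(485,500,320,335),well2=(468,483,328,343)).items():
    k=win(*w); g=im.sum(2).astype(float); kk=k&(g<np.percentile(g[k],25)); v,u=np.nonzero(kk); 
    ray=np.linalg.inv(c["mtx"])@[u.mean(),v.mean(),1]; o=-c["R"].T@c["t"]; dd=c["R"].T@ray; print(n,o+dd*(.06-o[2])/dd[2])
m=win(290,375,265,380)&(X[...,2]>.0035)&(hsv[...,2]>110)
P=X[m]; r=cv2.minAreaRect(P[:,:2].astype(np.float32)); print("tray",r,m.sum())
pm=m&(X[...,2]>.03); P=X[pm]; 
for z0 in np.arange(.03,.1,.01):
    q=P[(P[:,2]>=z0)&(P[:,2]<z0+.01)]; print("pen z",z0,len(q),q.mean(0) if len(q) else '')
for n,w in dict(balm=(403,421,272,295),sani=(394,420,352,380),obel=(404,435,210,250),case=(585,652,318,410)).items():
    k=win(*w)&(X[...,2]>.02); print(n,X[k].mean(0),X[k].min(0),X[k].max(0))
E
```

```text
table z 0.0008667329865233397 cam [0.48724531 0.01970614 1.22694284] 356.14800437955915
block ((0.5645787715911865, -0.17736808955669403), (0.059708695858716965, 0.13038873672485352), 23.128137588500977) 0.05991319036228465 676
well0 [ 0.58288691 -0.21291317  0.06      ]
well1 [ 0.56723963 -0.17653401  0.06      ]
well2 [ 0.55147608 -0.13993554  0.06      ]
tray ((0.5572168827056885, 0.1059984415769577), (0.21154125034809113, 0.2064238041639328), 68.77503204345703) 1176
pen z 0.03 16 [0.52426708 0.18925271 0.03511387]
pen z 0.04 22 [0.54270214 0.18209004 0.04524187]
pen z 0.05 30 [0.56330696 0.1741028  0.05599166]
pen z 0.060000000000000005 18 [0.57375335 0.16932981 0.06477826]
pen z 0.07 18 [0.58765909 0.16288165 0.07456035]
pen z 0.08000000000000002 23 [0.60296025 0.1571449  0.08435973]
pen z 0.09000000000000001 17 [0.61753456 0.15091708 0.09378692]
pen z 0.1 0 
balm [ 0.65941102 -0.0077897   0.05637133] [ 0.65273282 -0.01598097  0.02048608] [6.68865810e-01 6.62020177e-04 6.96317320e-02]
sani [0.48447781 0.00427372 0.07720701] [ 0.46554498 -0.01538211  0.05025434] [0.50457065 0.02399012 1.22694284]
obel [ 0.76992015 -0.022227    0.09210766] [ 0.48724531 -0.04432708  0.02324897] [0.79141282 0.01970614 1.22694284]
case [ 0.48797651 -0.45095196  0.07271646] [ 0.40571752 -0.48764325  0.02001628] [0.57234972 0.01970614 1.22694284]
```

```bash
cat >> h.py <<'E'
from scipy.spatial.transform import Rotation as R
A=np.radians(-22.4); F=np.array([np.cos(A),np.sin(A),0]); S=np.array([-np.sin(A),np.cos(A),0])
G=np.array([.6005,.1576,.0755])   # pen axis at s=115
def toolrot(tilt,f=F):  # tilt>0: tool z leans towards -f; tool x ~ -f
    t=np.radians(tilt); z=-np.sin(t)*f-np.cos(t)*np.array([0,0,1]); y=np.cross([0,0,-1],-f); return np.c_[np.cross(y,z),y,z]
def step(o,p,M):
    R0=R.from_rotvec(o["eef_rot"]); R1=R.from_matrix(M)
    print("offset cm",np.round(R0.inv().apply(np.array(p)-o["eef_pos"])*100,2),"dr",np.round((R0.inv()*R1).as_rotvec(degrees=True),1))
E
python3 - <<'E'
from h import *; from rig import sensors
o=sensors.get_obs(); M=toolrot(20)
step(o,G+M[:,2]*(.019-.12),M); step(o,[.45,-.2,.28],toolrot(10))
E
```

```text
offset cm [ 63.78 -50.57   2.87] dr [  23.3    9.8 -132.5]
offset cm [ 33.34 -26.23  -8.12] dr [  11.7    4.9 -133.8]
```

```bash
python3 -m handwheel '{"dr":[[0,0,-8],[0,0,-16],[0,0,-24],[0,0,-32],[0,0,-40],[0,0,-48],[0,0,-56],[0,0,-64],[0,0,-72],[0,0,-80]],"offset":[[2,-1,-3],[5,-4,-6],[9,-7,-8],[13,-10,-8],[17,-13,-8],[21,-16,-8],[25,-19,-8],[29,-22,-8],[32,-25,-8],[35,-28,-8]],"gripper":[9,9,9,9,9,9,9,9,9,9]}'
python3 - <<'E'
from h import *; from rig import sensors
o=sensors.get_obs(); M=toolrot(20); print(o["joint_pos"])
step(o,G+M[:,2]*(.019-.12),M)
E
```

```text
time: 1.1
eef_pos: [0.4588, -0.1749, 0.279]
eef_rot: [-1.938, -2.472, -0.0]
ft_force: [-0.2, -0.0, -0.2]
grip_width: 0.0899
finger_force: 0.0
[ 0.63439787  0.19139528 -0.44779992  1.73534     0.08708477  1.23465061
  0.40605771]
offset cm [26.86 24.48 10.87] dr [  9.4  18.5 -53.2]
```

```bash
python3 -m handwheel '{"dr":[[1,3,-7],[2,5,-14],[4,7,-21],[5,9,-28],[6,12,-34],[7,14,-40],[8,16,-46],[9.4,18.5,-53.2],[9.4,18.5,-53.2],[9.4,18.5,-53.2]],"offset":[[3,3,0],[6.5,6,0],[10,9,0],[13.5,12,0],[17,15,0],[20,18,1],[23.5,21,3],[26.8,24.5,5],[26.9,24.5,6],[26.9,24.5,6]],"gripper":[9,9,9,9,9,9,7,6,6,6]}'
python3 - <<'E'
from h import *; from rig import sensors,vision
o=sensors.get_obs(); M=toolrot(20); print(o["joint_pos"])
step(o,G+M[:,2]*.019,M)
c=vision.read_camera("wrist"); np.savez("w.npz",**c); cv2.imwrite("pics/w1.png",c["pixels"][:,:,::-1])
X=cloud(c); m=(X[...,2]>.022)&(X[...,2]<.12)&(np.hypot(X[...,0]-.57,X[...,1]-.17)<.09)
P=X[m]
for z0 in np.arange(.03,.11,.01):
    q=P[(P[:,2]>=z0)&(P[:,2]<z0+.01)]; print(round(z0,2),len(q),np.median(q,0) if len(q) else '')
E
```

```text
time: 2.1
eef_pos: [0.6332, 0.1422, 0.2152]
eef_rot: [-0.55, -2.737, -0.094]
ft_force: [0.1, -0.7, -0.1]
grip_width: 0.0631
finger_force: 0.0
[ 0.12889094  0.7695727  -0.66275743  1.11910357  0.18424523  1.62563059
  0.72227989]
offset cm [-1.48  0.2  16.25] dr [-0.1 -0.3 -0.3]
0.03 100 [0.52671747 0.18912244 0.03497278]
0.04 127 [0.54349966 0.18186504 0.04556016]
0.05 213 [0.56432866 0.17488146 0.05581617]
0.06 146 [0.57527221 0.16885364 0.06524455]
0.07 141 [0.59049119 0.16276382 0.07486731]
0.08 171 [0.6054192  0.15624519 0.08501073]
0.09 155 [0.61969796 0.14985177 0.0928354 ]
0.1 0
```

View pics/w1.png

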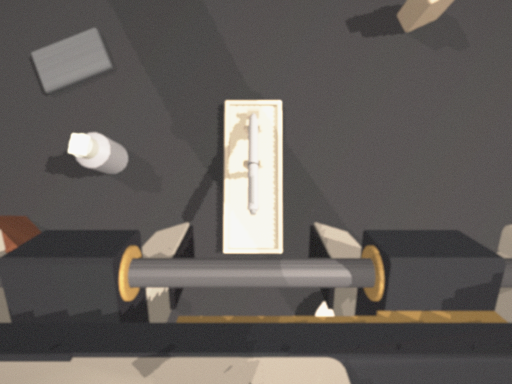

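```bash
python3 -m handwheel '{"dr":[[0,0,0],[0,0,0],[0,0,0],[0,0,0],[0,0,0],[0,0,0],[0,0,0],[0,0,0],[0,0,0],[0,0,0]],"offset":[[-1.4,0.2,4],[-1.4,0.2,7],[-1.4,0.2,10],[-1.4,0.2,12],[-1.4,0.2,13.5],[-1.4,0.2,15],[-1.4,0.2,16.2],[-1.4,0.2,16.2],[-1.4,0.2,16.2],[-1.4,0.2,16.2]],"gripper":[6,6,6,6,6,6,6,6,6,6]}'
python3 - <<'E'
from h import *; from rig import sensors,vision
o=sensors.get_obs(); M=toolrot(20); step(o,G+M[:,2]*.019,M)
c=vision.read_camera("wrist"); cv2.imwrite("pics/w2.png",c["pixels"][:,:,::-1])
E
```

```text
time: 3.15
eef_pos: [0.5969, 0.1589, 0.0634]
eef_rot: [-0.555, -2.744, -0.098]
ft_force: [-0.3, 0.3, 0.2]
grip_width: 0.06
finger_force: 0.0
offset cm [0.06 0.01 0.63] dr [ 0.2  0.1 -0.4]
```

View pics/w2.png

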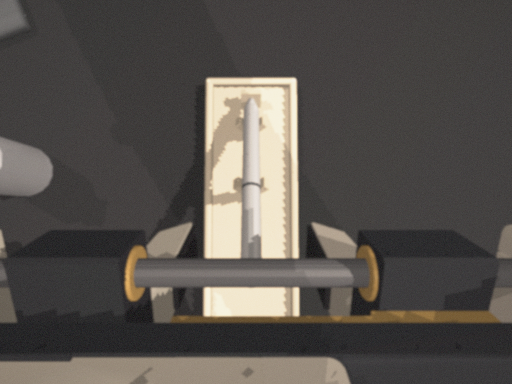

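The pen runs up the image around column 251, centred between the fingers (about 193 and 310). I'll advance the last 6 mm and close.

```bash
python3 -m handwheel '{"dr":[[0,0,0],[0,0,0],[0,0,0],[0,0,0],[0,0,0],[0,0,0],[0,0,0],[0,0,0],[0,0,0],[0,0,0]],"offset":[[0,0,0.3],[0,0,0.5],[0,0,0.5],[0,0,0.5],[0,0,0.5],[0,0,0.5],[0,0,0.5],[0,0,0.5],[0,0,0.5],[0,0,0.5]],"gripper":[5,3,1.5,0.5,0.5,0.5,0.5,0.5,0.5,0.5]}'
```

```text
time: 4.2
eef_pos: [0.5944, 0.1599, 0.0574]
eef_rot: [-0.554, -2.742, -0.097]
ft_force: [-0.3, 0.6, 0.1]
grip_width: 0.0093
finger_force: 30.0
```

```bash
python3 -m handwheel '{"dr":[[0,0,0],[0,0,0],[0,0,0],[0,0,0],[0,0,0],[0,0,0],[0,0,0],[0,0,0],[0,0,0],[0,0,0]],"offset":[[0.2,0,-0.6],[0.7,0,-2],[1.4,0,-4],[2.4,0,-6.6],[3.4,0,-9.4],[4.4,0,-12],[5.1,0,-14],[5.5,0,-15],[5.5,0,-15],[5.5,0,-15]],"gripper":[0.5,0.5,0.5,0.5,0.5,0.5,0.5,0.5,0.5,0.5]}'
python3 - <<'E'
from h import *; from rig import sensors,vision
o=sensors.get_obs(); W=np.array([.567,-.1765,.06]); M=toolrot(-40)
step(o,[*(G[:2]*.5+W[:2]*.5),.26]+M[:,2]*.019,M)
c=vision.read_camera("scene"); im=c["pixels"][130:290,200:420,::-1]; cv2.imwrite("pics/s2.png",cv2.resize(im,None,fx=3,fy=3))
c=vision.read_camera("wrist"); cv2.imwrite("pics/w3.png",c["pixels"][:,:,::-1]); np.savez("w3.npz",**c)
E
```

```text
time: 5.2
eef_pos: [0.5939, 0.1598, 0.2166]
eef_rot: [-0.553, -2.742, -0.096]
ft_force: [-0.7, 0.2, -1.3]
grip_width: 0.0095
finger_force: 30.0
offset cm [ -5.46 -15.99  -5.04] dr [ -0.1 -60.   -0.4]
```

View pics/s2.png

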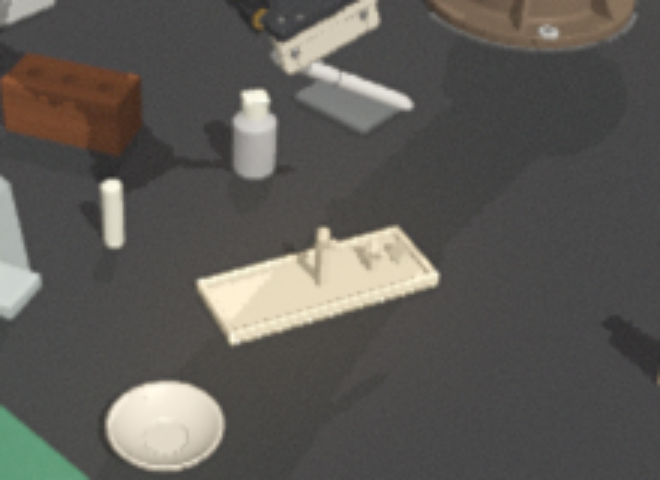

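The pen is held (tip at about (408,104) in the crop), clear of the tray. Now I'll rotate it upright on the way to the block.

```bash
python3 -m handwheel '{"dr":[[0,-7,0],[0,-14,0],[0,-21,0],[0,-28,0],[0,-35,0],[0,-42,0],[0,-49,0],[0,-55,0],[0,-60,0],[0,-60,0]],"offset":[[0.3,-1,-1.5],[0.3,-2,-3],[0,-4,-4],[-0.5,-6,-4.5],[-1.2,-8,-5],[-2,-10,-5],[-3,-12,-5],[-4,-14,-5],[-5.5,-16,-5],[-5.5,-16,-5]],"gripper":[0.5,0.5,0.5,0.5,0.5,0.5,0.5,0.5,0.5,0.5]}'
python3 - <<'E'
from h import *; from rig import sensors,vision
o=sensors.get_obs(); print(o["joint_pos"]); W=np.array([.567,-.1765,.06]); M=toolrot(-40)
step(o,[*W[:2],.20]+M[:,2]*.019,M)
M0=R.from_rotvec(o["eef_rot"]).as_matrix(); g=o["eef_pos"]-.019*M0[:,2]; print("grasp",g)
for n in("scene","wrist"):
  c=vision.read_camera(n); np.savez(n+"p.npz",**c); X=cloud(c)
  hd=np.linalg.norm((X-g)[...,:2],axis=-1); m=(hd<.04)&(X[...,2]>.08)&(X[...,2]<g[2]-.02)
  print(n,m.sum())
  if m.sum()>10:
    for z0 in np.arange(.1,.26,.02):
      q=X[m&(X[...,2]>=z0)&(X[...,2]<z0+.02)]
      if len(q): print(round(z0,2),len(q),np.median(q,0))
    print("min",X[m][np.argmin(X[m][:,2])])
c=np.load("scenep.npz"); p=c["mtx"]@(c["R"]@(g-[0,0,.05])+c["t"]); u,v=(p[:2]/p[2]).astype(int); print(u,v)
im=c["pixels"][max(v-80,0):v+80,max(u-100,0):u+100,::-1]; cv2.imwrite("pics/s3.png",cv2.resize(im,None,fx=3.5,fy=3.5))
E
```

```text
time: 6.3
eef_pos: [0.592, -0.0175, 0.242]
eef_rot: [0.484, 2.405, -0.184]
ft_force: [-1.1, -0.1, -1.5]
grip_width: 0.0096
finger_force: 30.0
[ 0.1289388   0.11517206 -0.53757423  2.18076339  1.07955006  0.61696355
 -0.05599946]
offset cm [ -0.21 -15.58   7.68] dr [-0.6 -0.1 -0.1]
grasp [ 0.58081718 -0.01265797  0.25659042]
scene 126
0.14 17 [ 0.58137114 -0.01101259  0.15205638]
0.16 29 [ 0.58341678 -0.01037035  0.17029029]
0.18 24 [ 0.58412607 -0.00966848  0.19048436]
0.2 29 [ 0.58365201 -0.00990267  0.21067763]
0.22 27 [ 0.58441074 -0.01060566  0.22808005]
min [ 0.58132712 -0.0113599   0.1439302 ]
wrist 1685
0.14 146 [ 0.57639466 -0.0077382   0.15521438]
0.16 309 [ 0.57568497 -0.0072879   0.17032856]
0.18 375 [ 0.57586915 -0.00753607  0.19038499]
0.2 432 [ 0.57597967 -0.00738191  0.21057386]
0.22 423 [ 0.57617805 -0.00744939  0.22896626]
min [ 0.57826297 -0.00999783  0.14182249]
257 134
```

View pics/s3.png

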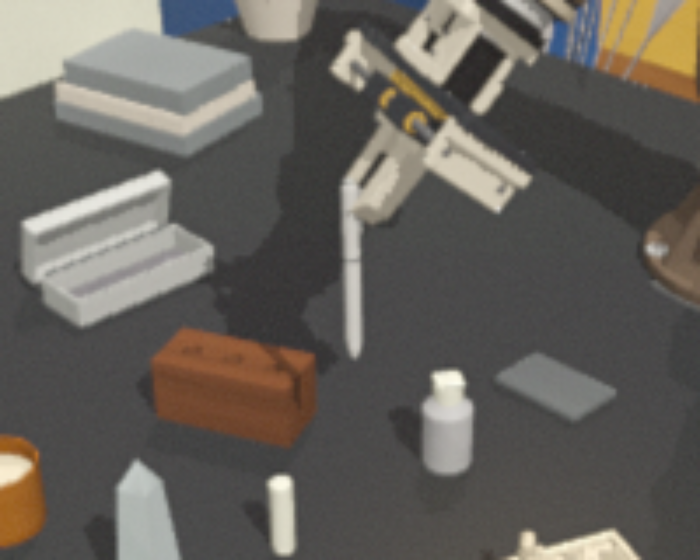

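The pen hangs vertical, tip at z≈0.142. Next I'll traverse to well1, and check whether top depth hints at the deep well.

```bash
python3 -m handwheel '{"dr":[[0,0,0],[0,0,0],[0,0,0],[0,0,0],[0,0,0],[0,0,0],[0,0,0],[0,0,0],[0,0,0],[0,0,0]],"offset":[[0,-2,0],[0,-5,0],[0,-8,0],[0,-11,0],[0,-13.5,0],[0,-15,0],[-0.8,-15.6,2],[-1,-15.6,4],[-0.3,-15.6,6],[-0.2,-15.6,7.0]],"gripper":[0.5,0.5,0.5,0.5,0.5,0.5,0.5,0.5,0.5,0.5]}'
python3 - <<'E'
from h import *; from rig import sensors,vision
c=dict(np.load("top.npz")); X=cloud(c)
for w in ([.583,-.213],[.567,-.1765],[.5515,-.140]):
    k=(np.hypot(X[...,0]-w[0],X[...,1]-w[1])<.009); print("z in well",np.round(np.sort(X[k][:,2]),3)[:10])
o=sensors.get_obs(); M0=R.from_rotvec(o["eef_rot"]).as_matrix(); g=o["eef_pos"]-.019*M0[:,2]; print("grasp",g,np.round(M0[:,2],3))
c=vision.read_camera("wrist"); np.savez("w4.npz",**c); X=cloud(c)
hd=np.linalg.norm((X-g)[...,:2],axis=-1); m=(hd<.04)&(X[...,2]>.07)&(X[...,2]<g[2]-.02)
for z0 in np.arange(.07,.2,.02):
      q=X[m&(X[...,2]>=z0)&(X[...,2]<z0+.02)]
      if len(q): print(round(z0,2),len(q),np.median(q,0))
b=(abs(X[...,2]-.06)<.004)&(np.hypot(X[...,0]-.565,X[...,1]+.177)<.09); print("block top",np.median(X[b],0),cv2.minAreaRect(X[b][:,:2].astype(np.float32)))
cv2.imwrite("pics/w4.png",cv2.resize(c["pixels"][:,:,::-1],(800,600)))
E
```

```text
time: 7.4
eef_pos: [0.5796, -0.1759, 0.1923]
eef_rot: [0.486, 2.404, -0.176]
ft_force: [0.7, 0.4, -1.6]
grip_width: 0.0094
finger_force: 30.0
z in well [0.011 0.011 0.012 0.014 0.017 0.025 0.032 0.035 0.036 0.043]
z in well [0.026 0.033 0.033 0.033 0.033 0.033 0.033 0.034 0.034 0.035]
z in well [0.028 0.028 0.03  0.03  0.031 0.031 0.032 0.032 0.034 0.035]
grasp [ 0.56837632 -0.17117737  0.20683718] [ 0.592 -0.249 -0.766]
0.09 161 [ 0.56303105 -0.16794967  0.10429468]
0.11 312 [ 0.56228646 -0.16755419  0.12064548]
0.13 380 [ 0.56246861 -0.16778895  0.14070965]
0.15 437 [ 0.56251222 -0.16781804  0.16035855]
0.17 440 [ 0.56257094 -0.1677332   0.17895422]
block top [ 0.55872736 -0.16582019  0.05991807] ((0.565284013748169, -0.1784544289112091), (0.061391640454530716, 0.13060064613819122), 23.038362503051758)
```

View pics/w4.png

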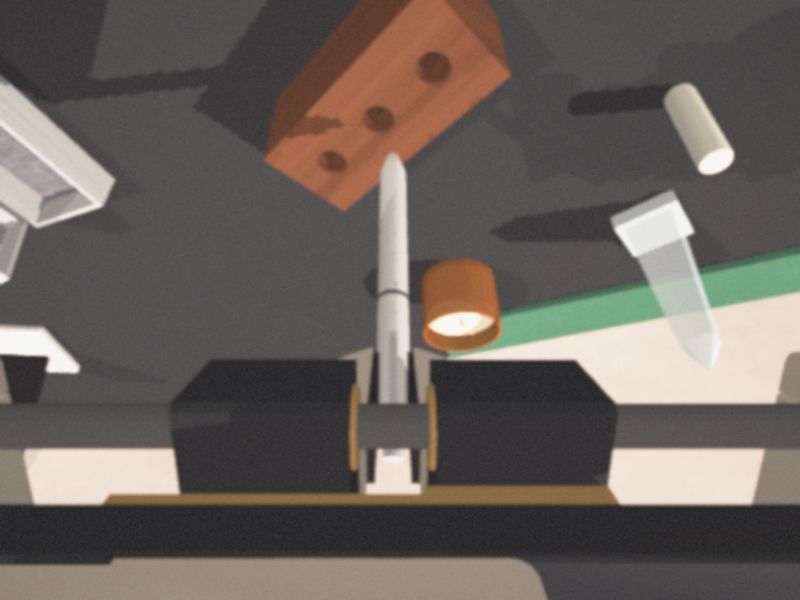

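The top depth points to well0 as the deep one (floor z≈0.011, against 0.03 for the others). In the wrist view well0 is at (332,161) and the pen tip at (393,158). I'll move above well0 and check from close up.

Run:
```python
from h import *; from rig import sensors
o=sensors.get_obs(); M0=R.from_rotvec(o["eef_rot"]).as_matrix()
step(o,o["eef_pos"]+[.0129,-.0443,0],M0); step(o,o["eef_pos"]+[.0129,-.0443,-.022],M0)
print("world unit mm x,y,z in tool cm\n",np.round(M0.T*.1,3).T)
```

```text
offset cm [-2.23 -3.58  1.86] dr [-0.  0. -0.]
offset cm [-0.82 -3.58  3.55] dr [-0.  0. -0.]
world unit mm x,y,z in tool cm
 [[-0.071  0.039  0.059]
 [ 0.03   0.092 -0.025]
 [-0.064  0.    -0.077]]
```

```bash
python3 -m handwheel '{"dr":[[0,0,0],[0,0,0],[0,0,0],[0,0,0],[0,0,0],[0,0,0]],"offset":[[-1,-1.6,0.8],[-2,-3.2,1.6],[-2.2,-3.6,1.9],[-1.4,-3.6,2.8],[-0.8,-3.6,3.55],[-0.8,-3.6,3.55]],"gripper":[0.5,0.5,0.5,0.5,0.5,0.5]}'
python3 - <<'E'
from h import *; from rig import sensors,vision
o=sensors.get_obs(); M0=R.from_rotvec(o["eef_rot"]).as_matrix(); g=o["eef_pos"]-.019*M0[:,2]; print("grasp",g)
c=vision.read_camera("wrist"); np.savez("w5.npz",**c); X=cloud(c)
# pen axis by projecting candidates: silhouette mask from depth
hd=np.linalg.norm((X-g)[...,:2],axis=-1); m=(hd<.03)&(X[...,2]>.09)&(X[...,2]<g[2]-.03)
P=X[m]; cam=-c["R"].T@c["t"]
from scipy.optimize import least_squares
f=lambda p: np.hypot(P[:,0]-p[0]-p[2]*(P[:,2]-.07),P[:,1]-p[1]-p[3]*(P[:,2]-.07))-.006
r=least_squares(f,[g[0],g[1],0,0],loss="soft_l1",f_scale=.001); print("pen axis at tip xy, slope",np.round(r.x,4),np.abs(f(r.x)).mean(),"minz",X[(hd<.02)&(X[...,2]>.063)][:,2].min())
b=(abs(X[...,2]-.06)<.004)&(np.hypot(X[...,0]-.565,X[...,1]+.177)<.09); rc=cv2.minAreaRect(X[b][:,:2].astype(np.float32)); print(rc)
a=np.radians(rc[2]); print("well0",rc[0][0]+.04*np.sin(a),rc[0][1]-.04*np.cos(a))
im=c["pixels"][60:200,150:340,::-1]; cv2.imwrite("pics/w5.png",cv2.resize(im,None,fx=4,fy=4,interpolation=cv2.INTER_CUBIC))
E
```

```text
time: 8.05
eef_pos: [0.5909, -0.2196, 0.1704]
eef_rot: [0.484, 2.404, -0.176]
ft_force: [-0.1, -0.1, -1.6]
grip_width: 0.0094
finger_force: 30.0
grasp [ 0.5796034  -0.21489088  0.18496397]
pen axis at tip xy, slope [ 0.5784 -0.2136  0.0042 -0.0025] 0.0003088814983802605 minz 0.06951549280343489
((0.5655354261398315, -0.178528293967247), (0.061690863221883774, 0.13056136667728424), 22.958248138427734)
well0 0.5811378359821996 -0.21535986747572988
```

View pics/w5.png

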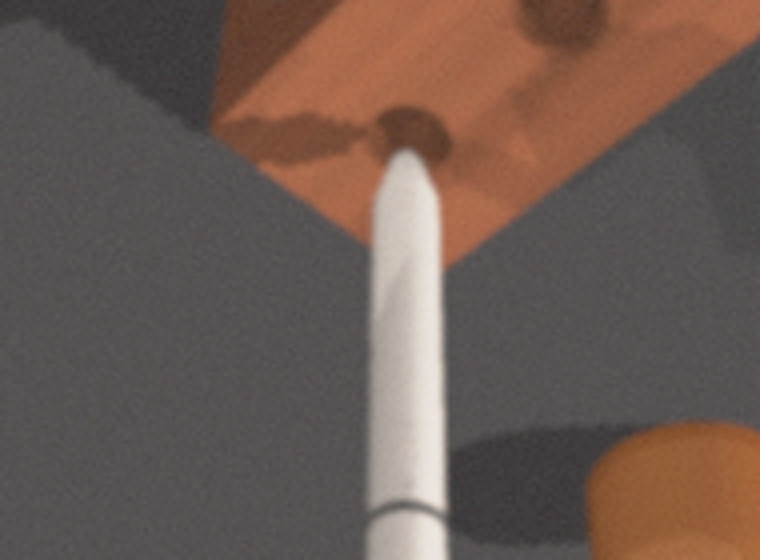

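Tip at crop (407,150), well mouth centre at about (413,137): the pen must shift about 2.5 mm forward. I'll correct that and start lowering.

```bash
python3 -m handwheel '{"dr":[[0,0,0],[0,0,0],[0,0,0],[0,0,0],[0,0,0],[0,0,0],[0,0,0],[0,0,0]],"offset":[[-0.19,0.07,0.15],[-0.19,0.07,0.15],[0.13,0.07,0.54],[0.45,0.07,0.92],[0.77,0.07,1.31],[1.09,0.07,1.69],[1.41,0.07,2.07],[1.41,0.07,2.07]],"gripper":[0.5,0.5,0.5,0.5,0.5,0.5,0.5,0.5]}'
python3 - <<'E'
from h import *; from rig import sensors
o=sensors.get_obs(); M0=R.from_rotvec(o["eef_rot"]).as_matrix(); print("grasp",o["eef_pos"]-.019*M0[:,2],o["ft_torque"])
E
```

```text
time: 8.9
eef_pos: [0.5931, -0.2207, 0.146]
eef_rot: [0.485, 2.404, -0.177]
ft_force: [0.6, -0.9, -0.5]
grip_width: 0.0094
finger_force: 30.0
grasp [ 0.58185764 -0.21594929  0.16054209] [0.41912146 0.64639942 0.03253699]
```

The tip is inside the well, with no contact force. Lowering past the shallow floor's level.

```bash
python3 -m handwheel '{"dr":[[0,0,0],[0,0,0],[0,0,0],[0,0,0],[0,0,0],[0,0,0],[0,0,0]],"offset":[[0.26,0,0.31],[0.51,0,0.62],[0.77,0,0.92],[1.02,0,1.23],[1.28,0,1.54],[1.41,0,1.69],[1.41,0,1.69]],"gripper":[0.5,0.5,0.5,0.5,0.5,0.5,0.5]}'
python3 - <<'E'
from h import *; from rig import sensors
o=sensors.get_obs(); M0=R.from_rotvec(o["eef_rot"]).as_matrix(); print("grasp",o["eef_pos"]-.019*M0[:,2],o["ft_torque"])
E
```

```text
time: 9.6
eef_pos: [0.593, -0.2207, 0.1236]
eef_rot: [0.485, 2.404, -0.177]
ft_force: [0.3, -0.1, -0.1]
grip_width: 0.0098
finger_force: 30.0
grasp [ 0.58173146 -0.21596201  0.13814547] [0.40955092 0.61176027 0.06587278]
```

```bash
python3 -m handwheel '{"dr":[[0,0,0],[0,0,0],[0,0,0],[0,0,0],[0,0,0],[0,0,0]],"offset":[[0.19,0,0.23],[0.38,0,0.46],[0.51,0,0.62],[0.61,0,0.74],[0.67,0,0.81],[0.67,0,0.81]],"gripper":[0.5,0.5,0.5,0.5,0.5,0.5]}'
```

```text
time: 10.2
eef_pos: [0.5932, -0.2208, 0.1134]
eef_rot: [0.485, 2.403, -0.177]
ft_force: [-0.3, -0.5, -0.7]
grip_width: 0.0095
finger_force: 30.0
```

```bash
python3 -m handwheel '{"dr":[[0,0,0],[0,0,0],[0,0,0],[0,0,0]],"offset":[[0.06,0,0.08],[0.10,0,0.12],[0.13,0,0.15],[0.13,0,0.15]],"gripper":[0.5,0.5,0.5,0.5]}'
```

```text
time: 10.6
eef_pos: [0.5932, -0.2207, 0.1116]
eef_rot: [0.485, 2.403, -0.177]
ft_force: [-0.7, -0.4, -1.0]
grip_width: 0.0093
finger_force: 30.0
```

```bash
python3 -m handwheel '{"dr":[[0,0,0],[0,0,0],[0,0,0]],"offset":[[0.06,0,0.08],[0.1,0,0.12],[0.1,0,0.12]],"gripper":[0.5,0.5,0.5]}'
```

```text
time: 10.9
eef_pos: [0.5939, -0.2209, 0.1107]
eef_rot: [0.484, 2.402, -0.177]
ft_force: [0.7, -0.4, 5.2]
grip_width: 0.0093
finger_force: 30.0
```

```bash
python3 -m handwheel '{"dr":[[0,0,0],[0,0,0],[0,0,0]],"offset":[[0.06,0,0.08],[0.06,0,0.08],[0.06,0,0.08]],"gripper":[0.5,0.5,0.5]}'
```

```text
time: 11.2
eef_pos: [0.5947, -0.2213, 0.1106]
eef_rot: [0.484, 2.4, -0.178]
ft_force: [0.2, 0.4, 8.2]
grip_width: 0.0097
finger_force: 30.0
```

There is contact at the deep floor (8 N, tip at z≈0.010). I'll ease off, open, and retract along the tool axis.

```bash
python3 -m handwheel '{"dr":[[0,0,0],[0,0,0],[0,0,0],[0,0,0],[0,0,0],[0,0,0],[0,0,0],[0,0,0],[0,0,0],[0,0,0]],"offset":[[-0.06,0,-0.08],[-0.1,0,-0.12],[-0.1,0,-0.12],[-0.1,0,-0.12],[-0.1,0,-0.12],[-0.1,0,-0.12],[-0.1,0,-0.12],[-0.1,0,-0.12],[-0.1,0,-0.12],[-0.1,0,-0.12]],"gripper":[0.5,0.5,0.9,1.1,1.3,1.5,2,2.6,3.2,4]}'
```

```text
time: 12.2
eef_pos: [0.5932, -0.2207, 0.1105]
eef_rot: [0.485, 2.403, -0.177]
ft_force: [0.4, -0.2, 0.5]
grip_width: 0.0358
finger_force: 0.0
```

```bash
python3 -m handwheel '{"dr":[[0,0,0],[0,0,0],[0,0,0],[0,0,0],[0,0,0],[0,0,0],[0,0,0],[0,0,0],[0,0,0],[0,0,0]],"offset":[[0,0,-0.3],[0,0,-1],[0,0,-2],[0,0,-3.5],[0,0,-5],[0,0,-7],[0,0,-9],[0,0,-11],[0,0,-12],[0,0,-12]],"gripper":[4,4,4,4,4,4,4,4,4,4]}'
python3 - <<'E'
from h import *; from rig import vision
c=vision.read_camera("scene"); X=cloud(c); m=(np.hypot(X[...,0]-.581,X[...,1]+.215)<.03)&(X[...,2]>.07)&(X[...,2]<.2)
P=X[m]
for z0 in np.arange(.07,.19,.02):
    q=P[(P[:,2]>=z0)&(P[:,2]<z0+.02)]
    if len(q): print(round(z0,2),len(q),np.median(q,0))
print("max z",P[:,2].max())
cv2.imwrite("pics/s6.png",cv2.resize(c["pixels"][60:260,130:400,::-1],None,fx=2.9,fy=2.9))
E
```

```text
time: 13.2
eef_pos: [0.522, -0.1902, 0.2048]
eef_rot: [0.484, 2.4, -0.176]
ft_force: [0.1, 0.4, 0.7]
grip_width: 0.0399
finger_force: 0.0
0.07 22 [ 0.58447698 -0.21258012  0.08087117]
0.09 21 [ 0.58546882 -0.21397993  0.10150592]
0.11 26 [ 0.58340991 -0.21278464  0.11889688]
0.13 27 [ 0.58450277 -0.21305744  0.14027992]
0.15 15 [ 0.58302207 -0.21350651  0.15420418]
max z 0.15998319987627774
```

View pics/s6.png

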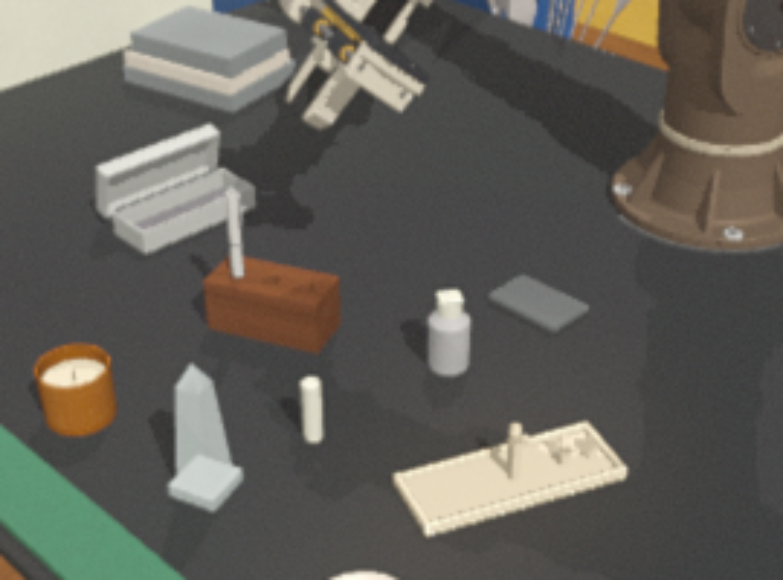

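The pen stands upright in well0 (crop (233,235)), with its cap top at z≈0.155 as it should be for the deep well. The gripper is clear and nothing else has moved.

```bash
python3 -c "
from rig import ctrl; print(ctrl.sign_off())"
```

```text
the job is handed in; nothing more can be done
None
```

The pen stands upright, tip down, on the floor of the deep well (well0) and has been let go; no other object was touched, and the job was handed in at about 13 s of the 51 s allowed.

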